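# Cap the two polishing tubes by trial fit and start the shaker

### The job

Close the two open bead tubes on the shaker with the two black caps: the caps look the same but each goes on only one of the tubes, so try them, do not force a cap that will not go on, and leave each one fully home on its tube. Then start the shaker: pull the bat of its locking toggle outward, flip it across to the other side and let it drop back into its lock. Leave the other things on the bench where they lie.

Things in the scene. Friction and masses are not known exactly. Their poses are not given: they have to be found in the camera images.
- shaker: Grey bench-top polishing shaker, fixed, 250 (x) x 300 (y) x 70 mm high; origin at the centre of its underside on the bench, z up. In its own frame the two tubes stand about 45 mm to +x of the centre and 55 mm to either side (+y and -y) on its flat top; the toggle stands at its front (-x) edge in the middle.
- tube_1_mouth (a point): Centre of the open mouth of one of the two aluminium tubes, level with its rim, facing up, 80 mm above the shaker's top (150 mm above the bench). The tube is fixed and upright, wall 3.5 mm, rim edges bevelled 1 mm. One tube is 43 mm in outside diameter and the other 37 mm; which is which is not told. A rubber collar 58 mm wide holds the tube's lowest 22 mm.
- tube_2_mouth (a point): The same point of the other tube; the tubes swap places between runs.
- tube_1: The tube of tube_1_mouth: origin at the centre of its underside, 80 mm below the mouth.
- tube_2: The tube of tube_2_mouth: origin at the centre of its underside, 80 mm below the mouth.
- cap_1: Loose black cap, upright on the bench, 40 to 85 g; origin: centre of its underside, z up. Disc 54 mm across, 18 mm high (skirt 14 mm deep under a 4 mm top), with a round knob on its axis, 22 mm across, from 18 to 46 mm above the underside. A plug inside the skirt, also 14 mm deep, leaves a ring groove for the tube's wall with 1.5 mm of play each side. Which cap fits which tube is not told: try.
- cap_2: The other cap, the same on the outside, with its groove for the other tube. Either cap on its own tube, fully home, rests with its top on the rim: underside 14 mm below the mouth. On the wrong tube it stops with the underside less than 5 mm below the mouth. Skirt and plug are bevelled 1.5 to 2 mm at their lower edge and the tubes are smooth, so a cap slightly off centre finds its way on.
- bat_pivot (a point): Fixed point on the shaker, 68 mm above the bench: the toggle's hinge axis, which runs along the shaker's x axis. Steel cheeks of the toggle's gate stand 10 mm before and behind it (12 mm to their outer faces), 52 mm long along y, up to 95 mm above the bench.
- bat_head (a point): Centre of the aluminium head of the toggle bat: a round head 16 mm in diameter and 31 mm long along the bat, from 48 to 79 mm from the hinge axis, on an 8 mm rod; this point is 64 mm from the hinge axis while the bat is not pulled. z along the bat, outward. The bat at first leans 0.45 rad to the shaker's +y side.
- bat_pull (a joint): How far the bat is pulled outward along its own length, 0 to 0.009 m; a spring draws it back (4 N at 0, 6.3 N at full pull). At 0 its cross pin is locked by the gate's ridge and it cannot flip; from about 0.006 it passes over.
- bat_flip (a joint): Angle of the bat about its hinge: 0 at the start (locked, leaning 0.45 rad to the shaker's +y side), 0.9 flipped fully to the -y side, which is the running side. Light friction keeps it where it is left.
- pliers: Bystander: pliers with red handles, 180 mm long along their x, 56 mm wide, 12 mm high, lying on the bench.
- knife: Bystander: pink craft knife, 150 mm long along its x, 18 mm wide, 10 mm high.
- file: Bystander: small file with a wooden handle, 175 mm long along its x, 16 mm high, lying among the caps.
- bead_jar: Bystander: small amber jar, 38 mm in diameter, 50 mm high.
- bench_block: Bystander: steel bench block, 75 x 75 x 22 mm.
Not all that is in view belongs to the job. Leave any green or purple look-alike of the cap_1 alone.

How it is judged:
By the outcome, as a careful person would: the job done as asked, in the order asked, and still so for the second after the job is handed in, with the robot touching nothing.
It also fails if it takes over 67 s, if anything falls off the work surface, if the arm or the gripper's body presses on something with over 40 N, if the wrist force passes 120 N, or if a joint passes its speed limit or range.

### The arm

A 6-joint arm with a two-finger parallel gripper is mounted at the origin on the work surface. World frame = base frame: x ahead of the robot, y to its left, z up, the work surface at z = 0. Lengths are in mm, angles in rad, forces in N, time in s.
With the tool pointing down it reaches from about 275 to 750 mm from the base axis. Payload 10.2 kg.
Tool frame: the origin (TCP) lies between the finger pads; the fingertips stand 22 mm ahead of it and the grasp point (between the pads) lies 3 mm ahead of it (ctrl.nose_length is the distance from the TCP to the fingertips, in mm); z points along the fingers, y is the line along which they close (so a half turn about z gives the same grasp; the last joint's range is limited). The gripper opens to 85 mm and grips with 20 to 120 N. Pads are 22 mm wide; open, the fingers measure 114 mm over their backs; the gripper's body (76 mm by 85 mm) begins 54 mm behind the grasp point. The pads swing forward as they close: fully open they stand 13 mm farther back than shut.
Start: joints at [0.898, 0.313, 1.498, -0, 1.331, -0.223], TCP at [228.275, 472.781, 253.294] pointing down, gripper open.
Joint ranges: [-2.94, 2.94], [-0.97, 2.17], [0.19, 2.56], [-1.23, 4.37], [0.02, 3.11], [-2.88, 2.88]. Speed limits (rad/s): [2.39, 2.39, 3.01, 3.14, 3.14, 3.14].

### API

Orientations are given as a unit quaternion [w, x, y, z].
In Python, from rig import sense, imaging, ctrl gives the robot as it stands. The module is installed in compiled form; this text tells all that it offers.
- The arm moves only by the tool apply_moves, never from a script. Its argument "commands" is a list of rows, each a list of 5 numbers: the gripper command: -1 is fully open, 1 is shut, values between are in proportion, then the shift along the tool's x, y, z in mm, then the turn about the tool's z in degrees. A call has 1 to 20 rows; each row shifts and turns the commanded pose from where the row before left it, along the tool's axes as they then stand; what a row does not reach is not made up. A row lasts 1/8 s, in which the tool goes at most 62.5 mm and 10.7 degrees, less where a joint would pass 70% of its speed; a pose out of reach is approached as far as the arm can. A call is refused whole if a number of a shift passes 62.5 or a number of a turn 10.7, either way. A call with a gripper value outside its range is refused whole. The fingers move at their own pace and stop on an object; "newtons" is the grip in N (left out, the last holds). Time passes only in rows, so rows that do not move let the fingers close. It gives the time, the measured TCP pose, the force, the opening and the grip force at its end, in the units of the state.
- sense(): the state, without advancing time (a new reading comes with each control period).
- imaging.capture(name): name is "side" or "top" or "wrist"; returns the picture (384x512x3 uint8, blue, green, red); there is no depth.
- imaging.calibration(name): a dict with "camera_matrix" (3x3 intrinsics, pixels), "k1" (the pictures are not rectified: a ray, as slopes to the right and down, at radius r is drawn at 1 + k1 r^2 times it, then the intrinsics apply), "world_to_cam" (4x4, takes a point from world to camera coordinates). Camera axes: x right, y up, looking along -z (the intrinsics and any distortion apply to the point x, -y, -z); pixel columns grow to the right and rows downward; lengths in mm; the calibration is good to about 2 mm. A picture is of the moment at which its call begins: read the wrist's pose just before it. calibration takes no time and is no camera call; for the wrist camera it gives the pose at the moment of the call.
- ctrl.finish_job(): hands the job in; it is judged then, once.
The state is a dict: "time_s": time; "joints": joint angles; "dq": joint speeds; "tau": joint torques, N m; "eef_pos": TCP position; "ee_rot": TCP orientation; "force": force on the tool from outside, world axes, zero at the start; "wrist_torque": the same for the moment, N m; "grip_width": opening from 0.0 (shut) to 1.0 (fully open); "grip_force": force on a finger pad.
Only numpy, scipy, OpenCV 4.12 (cv2) and the standard library are available. Lean on these libraries where they do the work, as an engineer would, in place of code of your own. Each camera call takes 0.05 s, during which the arm holds its last target. There are 200 camera calls.

## Working session

There is one attempt and no reset: what is moved stays moved. The work goes in short steps, Python scripts to look and compute and a tool call to move; the robot and the scene stay as the last step left them, time stands still between calls to the robot, and variables do not carry over. Pictures are saved under pics/ and viewed, at most 10 in all, crops included, and the job is handed in when it is done.

Besides the shell and the picture viewer there is one more tool, called after "Request:" in YAML: its name, and indented under it one key for each argument. apply_moves: Moves the arm, as the interface text tells. Its arguments: {"type":"object","properties":{"commands":{"type":"array","items":{"type":"array","items":{"type":"number"}}},"newtons":{"type":"number"}},"required":["commands"]}

```bash
mkdir -p pics
cat > h.py <<'E'
import numpy as np,cv2
from rig import sense,imaging,ctrl
def ray(cal,u,v):
    K=np.array(cal["camera_matrix"],float);T=np.array(cal["world_to_cam"],float)
    d=np.array([(u-K[0,2])/K[0,0],(v-K[1,2])/K[1,1]]);s=d.copy()
    for _ in range(20): s=d/(1+cal["k1"]*(s@s))
    R=T[:3,:3];return -R.T@T[:3,3],R.T@np.array([s[0],-s[1],-1])
def onz(cal,u,v,z):
    o,d=ray(cal,u,v);return o+d*(z-o[2])/d[2]
def proj(cal,p):
    K=np.array(cal["camera_matrix"],float);T=np.array(cal["world_to_cam"],float)
    c=T[:3,:3]@np.array(p)+T[:3,3];s=np.array([c[0]/-c[2],-c[1]/-c[2]]);s=s*(1+cal["k1"]*(s@s))
    return np.array([K[0,0]*s[0]+K[0,2],K[1,1]*s[1]+K[1,2]])
E
python3 - <<'E'
from h import *
a=[imaging.capture(n) for n in("side","top")]
for n,i in zip(("side","top"),a): cv2.imwrite(f"pics/{n}0.png",i)
for n,i in zip(("side","top"),a): cv2.imwrite(f"pics/{n}0b.png",cv2.resize(i,(800,600)))
for n in("side","top"): 
  c=imaging.calibration(n);print(n,c, onz(c,256,192,0))
s=sense();print(s)
E
```

```text
side {'camera_matrix': array([[359.41863919,   0.        , 251.14645395],
       [  0.        , 359.41863919, 190.42999321],
       [  0.        ,   0.        ,   1.        ]]), 'k1': 0.015138025896234215, 'world_to_cam': array([[-9.95489069e-01, -9.43000582e-02, -1.04409195e-02,
         5.39354540e+02],
       [ 6.52956859e-02, -7.60793330e-01,  6.45701155e-01,
        -1.27153644e+02],
       [-6.88330385e-02,  6.42106695e-01,  7.63518831e-01,
        -1.12173223e+03],
       [ 0.00000000e+00,  0.00000000e+00,  0.00000000e+00,
         1.00000000e+00]])} [ 535.89353699 -114.06661876    0.        ]
top {'camera_matrix': array([[444.39832824,   0.        , 257.81930564],
       [  0.        , 444.39832824, 188.2843683 ],
       [  0.        ,   0.        ,   1.        ]]), 'k1': -0.01219224088138324, 'world_to_cam': array([[ 7.92644433e-03, -9.99942210e-01, -7.26283081e-03,
        -1.18998981e-01],
       [ 9.95790572e-01,  7.22987605e-03,  9.13721271e-02,
        -5.53659727e+02],
       [-9.13143374e-02, -7.95651453e-03,  9.95790332e-01,
        -1.49157044e+03],
       [ 0.00000000e+00,  0.00000000e+00,  0.00000000e+00,
         1.00000000e+00]])} [542.98314806  10.4951485    0.        ]
{'time_s': 0.1, 'joints': array([ 8.97603958e-01,  3.13381736e-01,  1.49831495e+00,  7.06678644e-06,
        1.33101905e+00, -2.23373181e-01]), 'dq': array([-0.00097296, -0.00089038, -0.00252104, -0.00040796, -0.00065556,
        0.00113644]), 'tau': array([ 4.10950437e-03, -4.12901151e+01, -2.60139030e+01, -6.57274222e-05,
        3.04571688e-03,  2.92058371e-05]), 'eef_pos': array([228.14481405, 472.62280591, 252.8159722 ]), 'ee_rot': array([-2.46474775e-04,  2.23019018e-01,  9.74813932e-01, -5.04568618e-04]), 'force': array([-0.0728737 ,  0.09544153,  0.11336358]), 'wrist_torque': array([ 0.03567273, -0.05503206,  0.00621109]), 'grip_force': 0.0, 'grip_width': 0.9994682726115561}
```

View pics/side0b.png

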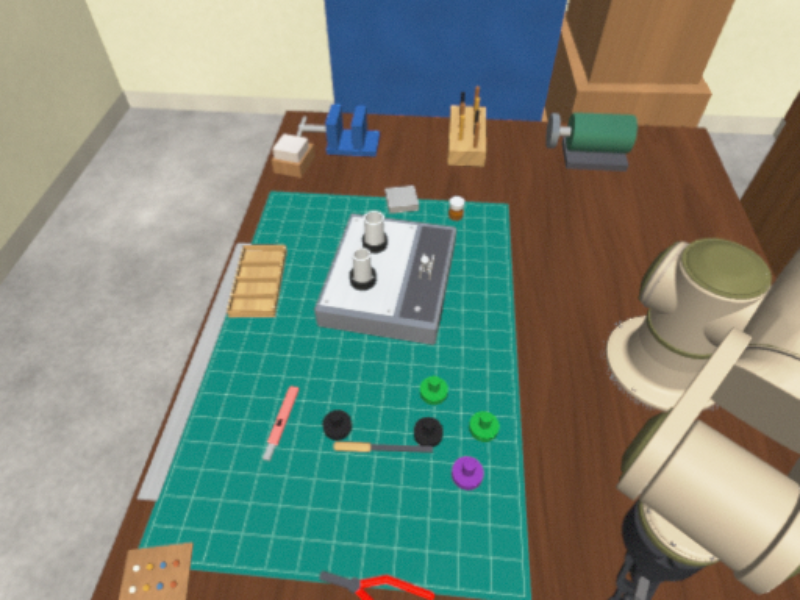

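View pics/top0b.png

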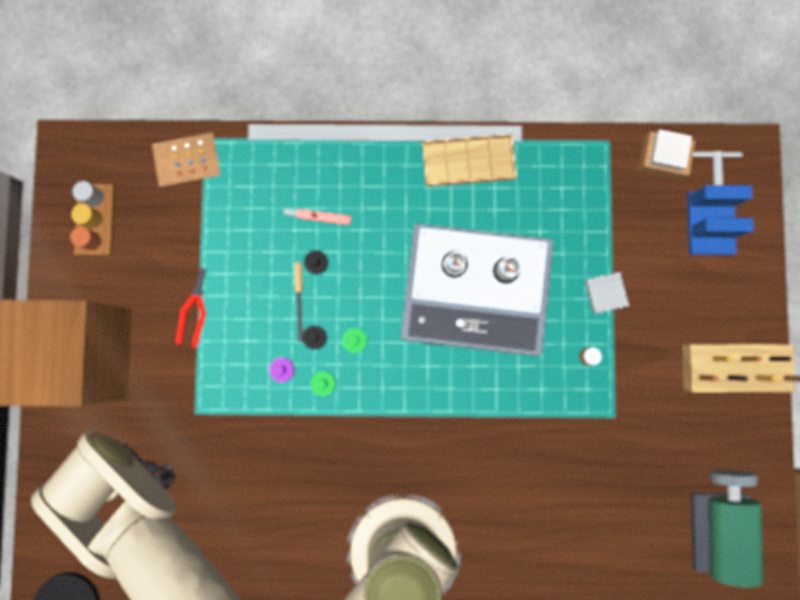

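The side view shows two black caps at about (337,425) and (428,432), with green and purple decoys nearby and the shaker with its tubes behind them. In the top view (800x600) the black caps are at (316,262) and (314,337), the tubes near (455,263) and (507,269), and the bat head at (461,323).

Run:
```python
from h import *
s=800/512
i=cv2.imread("pics/top0.png");c=imaging.calibration("top")
h=cv2.cvtColor(i,cv2.COLOR_BGR2HSV)
m=((h[...,2]<70)).astype(np.uint8)
n,l,st,ce=cv2.connectedComponentsWithStats(m)
for k in range(1,n):
  if 40<st[k,4]<600 and 100<ce[k][0]<400 and ce[k][1]<270: print("black",ce[k]*s,st[k],onz(c,*ce[k],15))
for nm,p,z in[("tA",(455,263),150),("tB",(507,269),150),("cornFL",(403,339),70),("cornFR",(541,354),70),("cornBL",(415,226),70),("cornBR",(552,241),70),("bathead",(461,323),125),("bench_block",(607,293),22),("jar",(592,356),50)]:
  print(nm,onz(c,(p[0]+.5)/s-.5,(p[1]+.5)/s-.5,z).round(1))
cr=i[130:240,250:365];cv2.imwrite("pics/topcrop.png",cv2.resize(cr,None,fx=6,fy=5.4,interpolation=cv2.INTER_CUBIC))
w=imaging.calibration("wrist");T=w["world_to_cam"];print(w["camera_matrix"],-T[:3,:3].T@T[:3,3],T[:3,:3])
```

```text
black [315.6742126  261.57726378] [196 162  13  12 127] [625.63035937 197.52384059  15.        ]
black [314.4140625 336.9140625] [195 210  13  12 120] [459.2516395  197.06108254  15.        ]
tA [ 606.6 -100.8  150. ]
tB [ 595.1 -205.2  150. ]
cornFL [455.3   3.2  70. ]
cornFR [ 426. -287.   70.]
cornBL [696.8 -20.5  70. ]
cornBR [ 666.4 -312.9   70. ]
bathead [ 487.2 -114.8  125. ]
bench_block [ 560.4 -441.8   22. ]
jar [ 422.7 -399.4   50. ]
[[318.86604767   0.         253.38470761]
 [  0.         318.86604767 189.85763902]
 [  0.           0.           1.        ]] [167.54300924 502.36817971 373.77933488] [[ 4.34762139e-01  9.00545325e-01  1.72768799e-05]
 [-8.68257195e-01  4.19179279e-01 -2.65364231e-01]
 [-2.38979759e-01  1.15355320e-01  9.64148238e-01]]
```

View pics/topcrop.png

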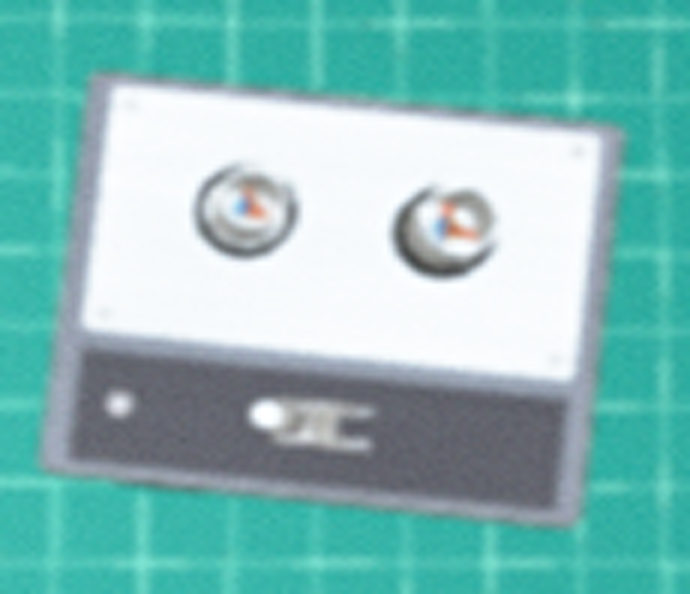

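The enlarged crop shows the shaker with the tubes at (245,208) and (447,225), yawed about -0.1 rad. The bat head is at (266,414), leaning to +y (left). I'll turn so the fingers close along the shaker's x axis and move above the caps.

Request:
apply_moves:
  commands:
    - [-1,0,0,0,10]
    - [-1,0,0,0,10]
    - [-1,0,0,0,10]
    - [-1,0,0,0,10]
    - [-1,0,0,0,10]
    - [-1,0,0,0,10]
    - [-1,0,0,0,10]
    - [-1,-27.5,42.6,3,0]
    - [-1,-27.5,42.6,3,0]
    - [-1,-27.5,42.6,3,0]
    - [-1,-27.5,42.6,3,0]
    - [-1,-27.5,42.6,3,0]
    - [-1,-27.5,42.6,3,0]
    - [-1,-27.5,42.6,3,0]
    - [-1,-27.5,42.6,3,0]
    - [0.3,0,0,0,0]
    - [0.3,0,0,0,0]

```text
time_s: 2.22
eef_pos: [544.8, 219.9, 229.0]
ee_rot: [-0.0, 0.742, 0.671, -0.0]
force: [0.7, 1.1, -0.0]
grip_width: 0.606
grip_force: 0.0
```

Run:
```python
from h import *
s=sense();c=imaging.calibration("wrist");i=imaging.capture("wrist")
print(s["eef_pos"],s["ee_rot"],s["joints"],s["time_s"])
cv2.imwrite("pics/w1.png",i);cv2.imwrite("pics/w1b.png",cv2.resize(i,(800,600)))
m=(cv2.cvtColor(i,cv2.COLOR_BGR2HSV)[...,2]<70).astype(np.uint8)
for t in[(626,198),(459,197)]: print(proj(c,(*t,18)))
n,l,st,ce=cv2.connectedComponentsWithStats(m)
for k in range(1,n):
  if st[k,4]>300: print(ce[k],st[k],onz(c,*ce[k],18),onz(c,*ce[k],9))
```

```text
[544.78677329 219.88851296 228.95919244] [-3.67349940e-04  7.41808299e-01  6.70611810e-01 -3.36536851e-04] [1.84237497e-01 4.69482751e-01 1.33623374e+00 2.81448149e-04
 1.33683422e+00 2.84901749e-01] 2.225
[330.83173551 180.99282047]
[177.56379329 196.79112807]
[330.11252384 178.57342657] [ 306  155   48   46 1573] [625.32488229 200.75442418  18.        ] [627.32304502 198.40994263   9.        ]
[180.13708149 192.51295009] [ 156  169   48   46 1583] [462.60318371 201.51454108  18.        ] [460.18905212 199.19067055   9.        ]
[253.96029874 333.88480248] [    0   232   512   152 40704] [523.96300969   9.87471047  18.        ] [523.21268578   2.35441351   9.        ]
```

View pics/w1b.png

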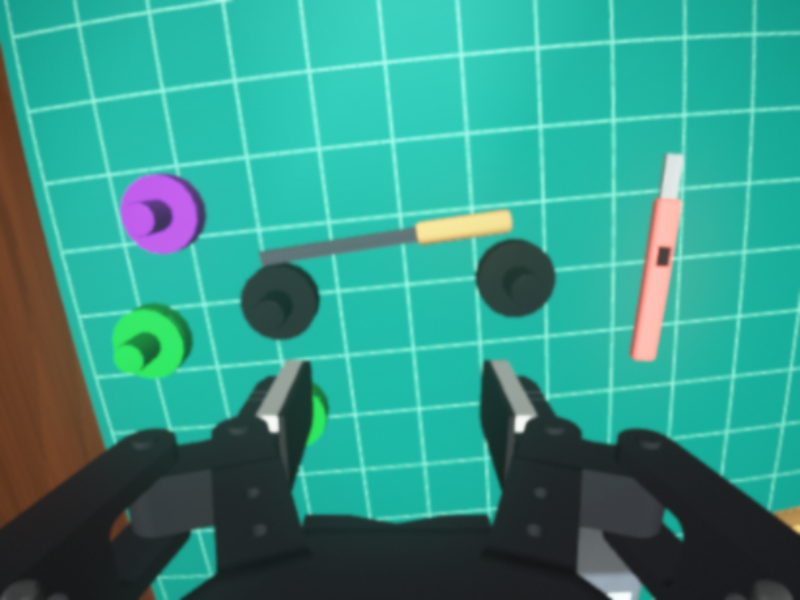

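The wrist view (800x600) shows the black caps at (516,277) and (280,301). The file lies on their far side and the decoys are clear of the fingers. I'll go closer to the right-hand cap.

Request:
apply_moves:
  commands:
    - [0.3,-4.2,27.6,39.6,0]
    - [0.3,-4.2,27.6,39.6,0]
    - [0.3,-4.2,27.6,39.6,0]
    - [0.3,0,0,0,0]

```text
time_s: 2.78
eef_pos: [625.2, 198.9, 107.0]
ee_rot: [-0.002, 0.742, 0.671, -0.002]
force: [-0.2, 0.5, 0.8]
grip_width: 0.349
grip_force: 0.0
```

Run:
```python
from h import *
s=sense();c=imaging.calibration("wrist");i=imaging.capture("wrist")
print(s["eef_pos"],s["time_s"],proj(c,(626,199,46)),proj(c,(626,199,18)))
cv2.imwrite("pics/w2.png",i);cv2.imwrite("pics/w2b.png",np.clip(cv2.resize(i,(800,600)).astype(float)*2,0,255).astype(np.uint8))
hs=cv2.cvtColor(i,cv2.COLOR_BGR2HSV);teal=((hs[...,0]>70)&(hs[...,0]<100)&(hs[...,1]>90)).astype(np.uint8)
cv2.imwrite("pics/teal.png",teal*255)
```

```text
[625.18542471 198.94910651 107.01663119] 2.775 [255.47185859 217.64619145] [255.45746117 203.46797962]
```

View pics/w2b.png

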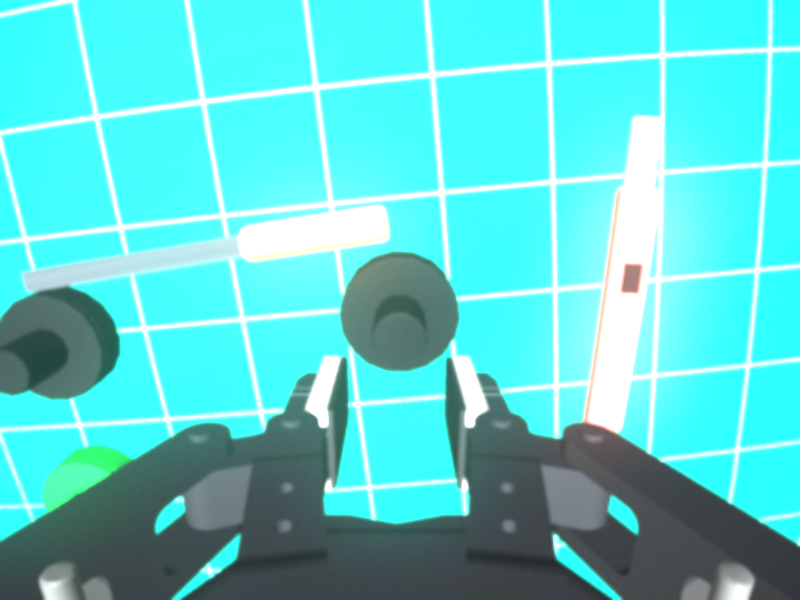

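The knob top is at (400,335) and the disc at (400,312), both between the fingers. That puts the cap at about (626, 201). I'll descend and grip.

Request:
apply_moves:
  commands:
    - [0.0,1.1,0.3,20,0]
    - [0.0,1.1,0.3,23,0]
    - [0.0,0,0,20,0]
    - [0.0,0,0,0,0]
    - [1,0,0,0,0]
    - [1,0,0,0,0]
    - [1,0,0,0,0]
    - [1,0,0,0,0]
  newtons: 40

```text
time_s: 3.82
eef_pos: [627.8, 201.0, 48.8]
ee_rot: [0.001, 0.742, 0.671, 0.001]
force: [-0.2, 0.4, 6.0]
grip_width: 0.238
grip_force: 39.8
```

Request:
apply_moves:
  commands:
    - [1,0,0,-20,0]
    - [1,0,0,-45,0]
    - [1,0,0,-45,0]
    - [1,0,0,-45,0]
    - [1,0,0,-36,0]
    - [1,-44.9,-6.9,0,0]
    - [1,-44.9,-6.9,0,0]
    - [1,-44.9,-6.9,0,0]
    - [1,-44.9,-6.9,0,0]
    - [1,-44.9,-6.9,0,0]
    - [1,-44.9,-6.9,0,0]
    - [1,-44.9,-6.9,0,0]
    - [1,-44.9,-6.9,0,0]
    - [1,-44.9,-6.9,0,0]
    - [1,0,0,0,0]
    - [1,0,0,0,0]

```text
time_s: 5.82
eef_pos: [524.8, -194.4, 239.2]
ee_rot: [0.0, 0.742, 0.671, 0.0]
force: [0.8, 0.3, -0.6]
grip_width: 0.243
grip_force: 39.4
```

Run:
```python
from h import *
s=sense();c=imaging.calibration("wrist");i=imaging.capture("wrist")
print(s["eef_pos"],s["ee_rot"],s["time_s"],s["force"],s["grip_width"])
for p in[(611,-103,150),(600,-213,150),(487,-115,126)]: print(proj(c,p)*1.5625)
cv2.imwrite("pics/w3.png",i);cv2.imwrite("pics/w3b.png",cv2.resize(i,(800,600)))
```

```text
[ 524.774555   -194.36347432  239.16152423] [1.88355472e-04 7.41806298e-01 6.70614157e-01 1.81222874e-04] 5.825 [ 0.8358679   0.28119445 -0.62916809] 0.24269314158153632
[587.28204203  80.93836449]
[565.41379245 341.23637057]
[295.61101825 144.13771848]
```

View pics/w3b.png

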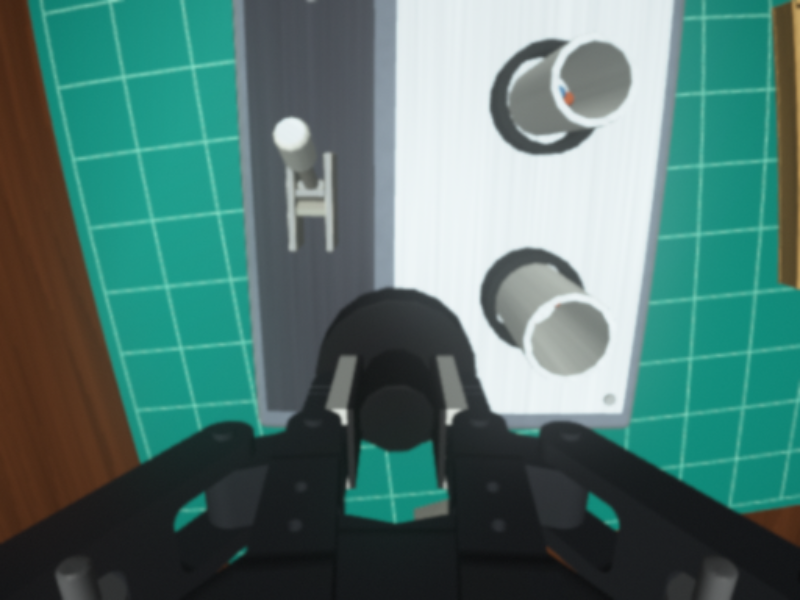

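The view shows the mouths at about (592,82) and (567,335), the bat head at (292,134), and the held cap with its knob centred at (398,410).

Run:
```python
from h import *
i=cv2.imread("pics/w3.png");c=imaging.calibration("wrist");k=1.5625
g=cv2.GaussianBlur(cv2.cvtColor(i,cv2.COLOR_BGR2GRAY),(3,3),0)
f=lambda u,v:((u+.5)/k-.5,(v+.5)/k-.5)
# inner bore: grey region inside white rim
for nm,p in[("t+y",(595,70)),("t-y",(570,345))]:
  u,v=map(int,f(*p));
  for th in(190,205,220):
    m=(g<th).astype(np.uint8);n,l,st,ce=cv2.connectedComponentsWithStats(m,connectivity=4)
    b=(l==l[v,u]).astype(np.uint8);
    if l[v,u]==0: print(nm,th,"none");continue
    ct=max(cv2.findContours(b,0,2)[0],key=cv2.contourArea)
    e=cv2.fitEllipse(ct) if len(ct)>5 else None
    if e: 
      P=onz(c,*e[0],150);print(nm,th,st[l[v,u],4],np.round(e[0],1),np.round(e[1],1),P.round(1),"px/mm",np.linalg.norm(proj(c,P+[1,0,0])-proj(c,P)).round(3))
P=np.array
print("knob",onz(c,*f(398,408),236),"disc top edge",onz(c,*f(398,288),190.5),onz(c,*f(398,288),208),"bat",onz(c,*f(292,132),139),"knobw",onz(c,*f(360,408),236),onz(c,*f(436,408),236),"knob bottom edge",onz(c,*f(398,452),236))
for p in[(313,157,95),(330,157,95),(292,250,95),(330,250,95)]:print(onz(c,*f(*p[:2]),95).round(1))
w=g[10:90,340:420];cv2.imwrite("pics/t.png",w);print(g[26*2,345:415:2],g[215,330:400:2])
```

```text
t+y 190 1781 [380.8  50.2] [44.7 49. ] [ 614.2 -101.8  150. ] px/mm 1.564
t+y 205 1861 [380.8  50.3] [45.5 50.2] [ 614.2 -101.9  150. ] px/mm 1.564
t+y 220 1948 [380.7  50.3] [46.7 51.2] [ 614.1 -101.9  150. ] px/mm 1.564
t-y 190 1761 [365.2 216.1] [43.3 50.3] [ 602.5 -211.   150. ] px/mm 1.402
t-y 205 1844 [365.  216.2] [44.7 51.3] [ 602.4 -211.1  150. ] px/mm 1.402
t-y 220 1937 [365.  216.4] [45.4 52.7] [ 602.4 -211.2  150. ] px/mm 1.402
knob [ 525.50582907 -192.19592651  236.        ] disc top edge [ 527.9043158 -169.7723932  190.5      ] [ 528.27845472 -165.31598087  208.        ] bat [ 488.62817239 -110.04141127  139.        ] knobw [ 515.06242429 -191.16188373  236.        ] [ 535.94826294 -193.2605982   236.        ] knob bottom edge [ 524.12960241 -206.09161275  236.        ]
[ 489.1 -120.3   95. ]
[ 497.9 -121.2   95. ]
[ 471.  -167.3   95. ]
[ 491.5 -169.4   95. ]
[125 124 124 142 205 234 233 216 162 126 121 121 121 120 120 120 120 120
 120 120 120 120 120 121 121 121 121 122 123 158 223 238 236 235 235] [126 130 161 223 233 200 178 177 176 174 171 168 166 165 163 161 159 159
 159 156 152 148 145 142 138 135 131 128 126 139 205 239 238 238 239]
```

Request:
apply_moves:
  commands:
    - [1,-3,26.1,0,0]
    - [1,-3,26.1,0,0]
    - [1,-2.9,26.1,0,0]
    - [1,0,0,0,0]
    - [1,0,0,15,0]
    - [1,0,0,15,0]
    - [1,0,0,5,0]
    - [1,0,0,4,0]
    - [1,0,0,3,0]
    - [1,0,0,3,0]
    - [1,0,0,3,0]
    - [1,0,0,0,0]
    - [1,0,0,0,0]

```text
time_s: 7.5
eef_pos: [602.6, -212.1, 196.7]
ee_rot: [0.004, 0.742, 0.671, 0.001]
force: [-7.9, 4.4, 31.4]
grip_width: 0.245
grip_force: 43.0
```

Stopped about 2 mm below the rim at 31 N, so this looks like the wrong tube. I'll lift and try the other one.

Request:
apply_moves:
  commands:
    - [1,0,0,-15,0]
    - [1,0,0,-15,0]
    - [1,36.5,0.2,0,0]
    - [1,36.5,0.2,0,0]
    - [1,36.6,0.3,0,0]
    - [1,0,0,0,0]
    - [1,0,0,10,0]
    - [1,0,0,10,0]
    - [1,0,0,4,0]
    - [1,0,0,3,0]
    - [1,0,0,3,0]
    - [1,0,0,0,0]
    - [1,0,0,0,0]

```text
time_s: 9.12
eef_pos: [613.5, -102.7, 190.6]
ee_rot: [0.0, 0.742, 0.671, -0.0]
force: [0.3, -0.2, -1.2]
grip_width: 0.237
grip_force: 39.5
```

No resistance 8 mm below the rim, so this is the right tube. I'll seat it.

Request:
apply_moves:
  commands:
    - [1,0,0,3,0]
    - [1,0,0,3,0]
    - [1,0,0,2,0]
    - [1,0,0,2,0]
    - [1,0,0,0,0]
    - [1,0,0,0,0]

```text
time_s: 9.88
eef_pos: [613.6, -102.7, 184.5]
ee_rot: [0.002, 0.742, 0.671, 0.001]
force: [-10.3, 4.0, 25.1]
grip_width: 0.24
grip_force: 42.1
```

Request:
apply_moves:
  commands:
    - [1,0,0,-3,0]
    - [0,0,0,0,0]
    - [0,0,0,0,0]
    - [0,0,0,-25,0]
    - [0,0,0,-50,0]
    - [0,41,-25.9,0,0]
    - [0,41,-25.9,0,0]
    - [0,41,-25.9,0,0]
    - [0,41,-25.9,0,0]
    - [0,41,-25.9,0,0]
    - [0,41,-25.9,38,0]
    - [0,41.3,-26.2,38,0]
    - [0,0,0,38,0]
    - [0,0,0,38,0]
    - [0,0,0,0,0]

```text
time_s: 11.75
eef_pos: [460.4, 201.2, 104.5]
ee_rot: [-0.001, 0.742, 0.671, -0.002]
force: [0.2, -0.0, 0.7]
grip_width: 0.501
grip_force: 0.0
```

Run:
```python
from h import *
s=sense();c=imaging.calibration("wrist");i=imaging.capture("wrist");print(s["eef_pos"],s["time_s"],s["grip_width"])
cv2.imwrite("pics/w4.png",i);cv2.imwrite("pics/w4b.png",np.clip(cv2.resize(i,(800,600)).astype(float)*2,0,255).astype(np.uint8))
for n in("w2","w4"):
  j=cv2.imread(f"pics/{n}.png");m=(cv2.cvtColor(j,cv2.COLOR_BGR2HSV)[...,2]<75).astype(np.uint8)
  m[240:]=0
  m=cv2.morphologyEx(m,cv2.MORPH_OPEN,np.ones((15,15)))
  N,l,st,ce=cv2.connectedComponentsWithStats(m)
  for k in range(1,N):
    if st[k,4]>800: print(n,ce[k],st[k])
S=imaging.capture("side");cv2.imwrite("pics/s2.png",S)
```

```text
[460.36213954 201.18222551 104.5148821 ] 11.75 0.5010119511130305
w2 [255.39023821 199.21064923] [ 220  163   72   73 4282]
w2 [ 36.44700333 214.65843507] [   0  185   75   55 3604]
w4 [253.13593571 203.47531573] [ 217  167   73   73 4355]
```

View pics/w4b.png

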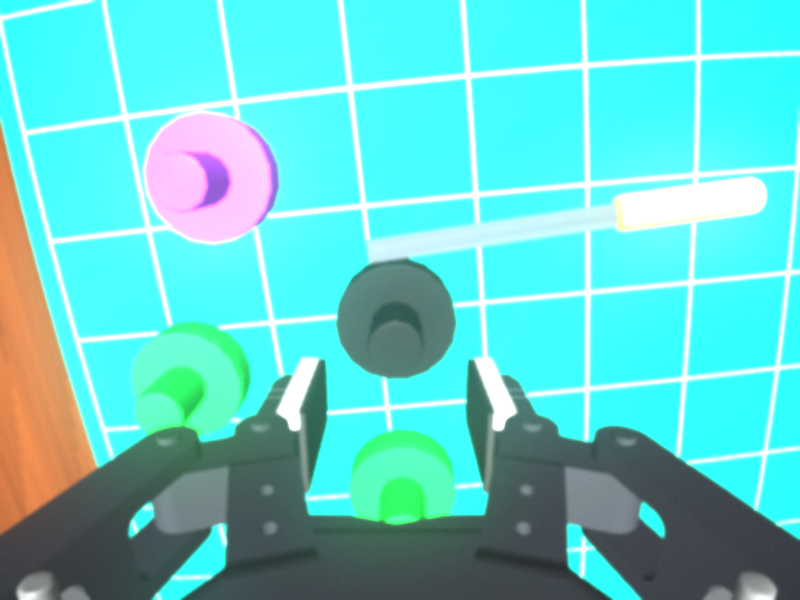

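The remaining black cap is centred at (396,318), directly between the fingers. I'll descend and grip.

Request:
apply_moves:
  commands:
    - [0.0,0,0,20,0]
    - [0.0,0,0,20,0]
    - [0.0,0,0,16,0]
    - [0.0,0,0,0,0]
    - [1,0,0,0,0]
    - [1,0,0,0,0]
    - [1,0,0,0,0]
    - [1,0,0,0,0]
  newtons: 40

```text
time_s: 12.85
eef_pos: [462.2, 201.5, 51.6]
ee_rot: [0.001, 0.742, 0.671, 0.001]
force: [-1.4, 0.1, 6.1]
grip_width: 0.243
grip_force: 39.1
```

Request:
apply_moves:
  commands:
    - [1,0,0,-20,0]
    - [1,0,0,-50,0]
    - [1,0,0,-50,0]
    - [1,0,0,-50,0]
    - [1,0,0,-32,0]
    - [1,-44,20.2,0,0]
    - [1,-44,20.2,0,0]
    - [1,-44,20.2,0,0]
    - [1,-44,20.2,0,0]
    - [1,-44,20.2,0,0]
    - [1,-44,20.2,0,0]
    - [1,-44,20.2,0,0]
    - [1,-44,20.2,0,0]
    - [1,-44.6,20,0,0]
    - [1,0,0,0,0]
    - [1,0,0,0,0]

```text
time_s: 14.85
eef_pos: [602.3, -210.9, 252.5]
ee_rot: [-0.0, 0.742, 0.671, 0.0]
force: [-0.3, 0.1, -0.7]
grip_width: 0.239
grip_force: 39.4
```

Now down: contact is expected near 201.6 and home at about 187.6.

Request:
apply_moves:
  commands:
    - [1,-0.6,-0.4,20,0]
    - [1,0,0,20,0]
    - [1,0,0,6,0]
    - [1,0,0,4,0]
    - [1,0,0,3,0]
    - [1,0,0,3,0]
    - [1,0,0,3,0]
    - [1,0,0,0,0]
    - [1,0,0,0,0]

```text
time_s: 15.98
eef_pos: [602.0, -211.9, 193.4]
ee_rot: [-0.0, 0.742, 0.671, 0.0]
force: [0.2, 1.0, -1.1]
grip_width: 0.236
grip_force: 39.3
```

Request:
apply_moves:
  commands:
    - [1,0,0,3,0]
    - [1,0,0,3,0]
    - [1,0,0,2,0]
    - [1,0,0,2,0]
    - [1,0,0,0,0]
    - [1,0,0,0,0]

```text
time_s: 16.73
eef_pos: [602.2, -211.6, 187.4]
ee_rot: [0.001, 0.742, 0.671, 0.001]
force: [-8.4, 9.2, 24.1]
grip_width: 0.239
grip_force: 41.7
```

Home at 187.4. Next I'll release it and go above the bat.

Request:
apply_moves:
  commands:
    - [1,0,0,-3,0]
    - [0,0,0,0,0]
    - [0,0,0,0,0]
    - [0,0,0,-25,0]
    - [0,0,0,-50,0]
    - [0,20.8,-31,0,0]
    - [0,20.8,-31,0,0]
    - [0,20.8,-31,0,0]
    - [0,20.6,-30.8,0,0]
    - [0,0,0,40,0]
    - [0,0,0,38,0]
    - [0,0,0,0,0]

```text
time_s: 18.23
eef_pos: [486.1, -116.6, 181.6]
ee_rot: [-0.002, 0.742, 0.671, -0.001]
force: [-0.8, 0.0, 1.2]
grip_width: 0.499
grip_force: 0.0
```

Run:
```python
from h import *
s=sense();c=imaging.calibration("wrist");i=imaging.capture("wrist");print(s["eef_pos"],s["time_s"],s["grip_width"],s["force"])
cv2.imwrite("pics/w5.png",i);cv2.imwrite("pics/w5b.png",cv2.resize(i,(800,600)))
print(proj(c,(488,-110,139))*1.5625)
```

```text
[ 486.13413424 -116.61188817  181.5712209 ] 18.225 0.49946081967952694 [-0.79537434  0.01753614  1.21049942]
[400.24429341 340.97378585]
```

View pics/w5b.png

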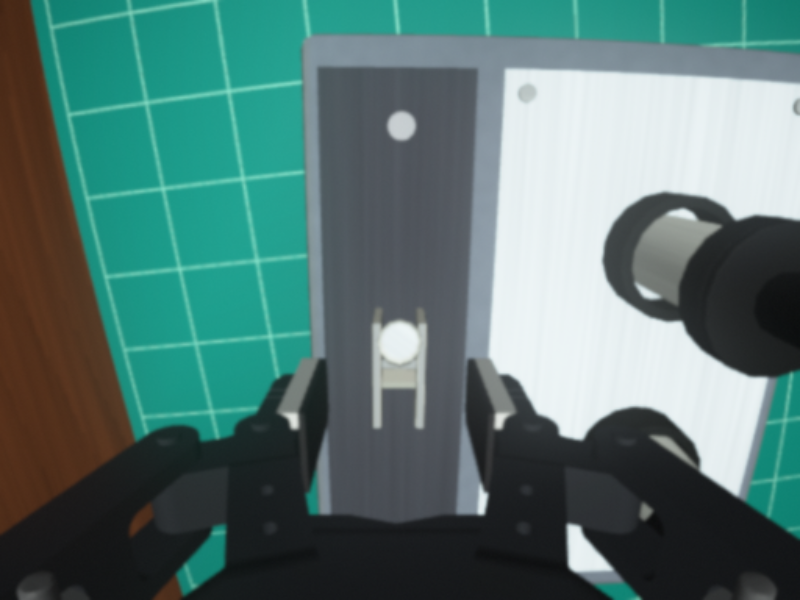

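The bat head's end is at (400,341), exactly where predicted and between the fingers. I'll descend and grip.

Request:
apply_moves:
  commands:
    - [0,0,1,20,0]
    - [0,0,0,20,0]
    - [0,0,0,13,0]
    - [0,0,0,0,0]
    - [1,0,0,0,0]
    - [1,0,0,0,0]
    - [1,0,0,0,0]
    - [1,0,0,0,0]
  newtons: 60

```text
time_s: 19.27
eef_pos: [487.8, -117.0, 131.6]
ee_rot: [-0.0, 0.742, 0.671, -0.0]
force: [-7.1, 1.3, 7.4]
grip_width: 0.165
grip_force: 58.3
```

Request:
apply_moves:
  commands:
    - [1,1,-0.5,-3,0]
    - [1,1,-0.5,-3,0]
    - [1,1,0,-3,0]
    - [1,0.5,0,-1.5,0]
    - [1,0,0,0,0]
    - [1,0,0,0,0]

```text
time_s: 20.02
eef_pos: [487.3, -113.6, 140.4]
ee_rot: [-0.0, 0.742, 0.671, -0.0]
force: [0.4, -5.0, -14.9]
grip_width: 0.165
grip_force: 59.2
```

The bat is at its full-pull stop (about 9 mm). Now the arc across to the other side.

Request:
apply_moves:
  commands:
    - [1,-4.5,0,-0.9,0]
    - [1,-4.6,0,-0.9,0]
    - [1,-7.5,0,-2,0]
    - [1,-7.7,0,-1.1,0]
    - [1,-7.7,0,-0.4,0]
    - [1,-7.7,0,0.4,0]
    - [1,-7.7,0,1.1,0]
    - [1,-7.5,0,2,0]
    - [1,-7.3,0,2.6,0]
    - [1,-5.8,0,2.8,0]
    - [1,0,0,0,0]
    - [1,0,0,0,0]

```text
time_s: 21.52
eef_pos: [480.4, -180.9, 137.8]
ee_rot: [-0.001, 0.742, 0.671, 0.0]
force: [-2.1, 4.5, -4.6]
grip_width: 0.162
grip_force: 58.5
```

Flipped to about +0.9. Next, ease it inward into the lock.

Request:
apply_moves:
  commands:
    - [1,1,0,2,0]
    - [1,1,0,2,0]
    - [1,1,0,2,0]
    - [1,1,0,2.2,0]
    - [1,0,0,1,0]
    - [1,0,0,0,0]

```text
time_s: 22.28
eef_pos: [481.9, -180.2, 132.2]
ee_rot: [0.004, 0.742, 0.671, -0.001]
force: [-12.7, -7.9, 25.7]
grip_width: 0.159
grip_force: 61.5
```

Request:
apply_moves:
  commands:
    - [1,0,0,-3,0]
    - [1,-0.5,0,-1.5,0]
    - [0,0,0,0,0]
    - [0,0,0,0,0]
    - [0,0,0,0,0]
    - [0,0,0,-30,0]
    - [0,0,0,-30,0]
    - [0,0,0,0,0]

```text
time_s: 23.28
eef_pos: [481.9, -178.1, 194.7]
ee_rot: [0.002, 0.742, 0.671, 0.001]
force: [0.4, 0.1, 0.2]
grip_width: 0.501
grip_force: 0.0
```

Run:
```python
from h import *
s=sense();c=imaging.calibration("wrist");i=imaging.capture("wrist");print(s["eef_pos"],s["time_s"],s["grip_width"],s["force"])
cv2.imwrite("pics/w6.png",i);cv2.imwrite("pics/w6b.png",cv2.resize(i,(800,600)))
p=np.array([484.8,-144.2,68]);yd=np.array([.105,.9945,0]);z=np.array([0,0,1])
for f in(.45,.8,.9):
  for q in(79,88): a=.45-f if f!=.45 else 0; print(f,q,proj(c,p+q*(np.sin(a)*yd+np.cos(a)*z))*1.5625)
```

```text
[ 481.94609367 -178.0675198   194.70326302] 23.275 0.5014186417322866 [0.36655135 0.07653713 0.2310481 ]
0.45 79 [394.01165916 261.10465599]
0.45 88 [394.02128416 266.55623967]
0.8 79 [393.7348389  330.84866418]
0.8 88 [393.70050779 347.05184185]
0.9 79 [393.6688786  346.31213724]
0.9 88 [393.62579924 364.4033784 ]
```

View pics/w6b.png

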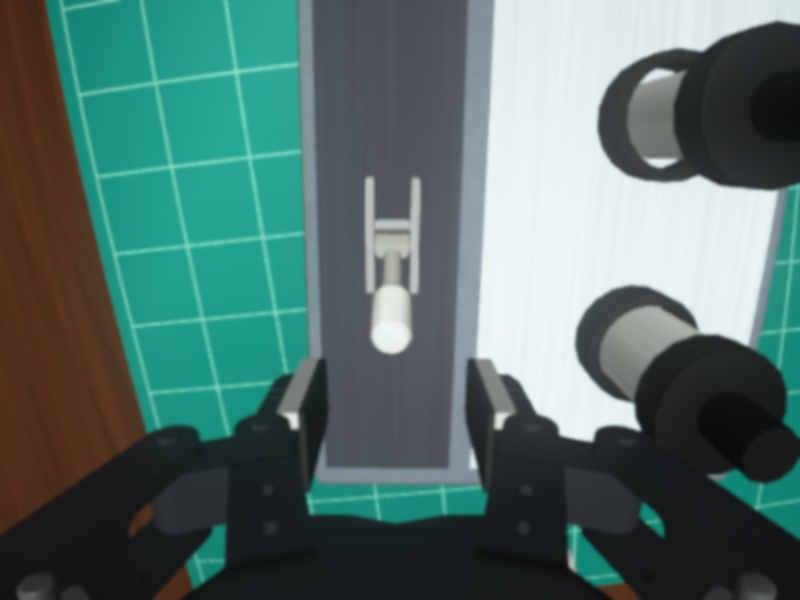

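The bat now leans to the -y side, head end at (391,335), and both caps sit on their tubes. I'll check the bat angle against the cheek midpoint.

Run:
```python
from h import *
k=1.5625;f=lambda u,v:((u+.5)/k-.5,(v+.5)/k-.5)
c=imaging.calibration("wrist");T=c["world_to_cam"].copy();R=T[:3,:3];s=sense()
def at(p):
  d=dict(c);t=T.copy();o=-R.T@T[:3,3]+np.array(p)-s["eef_pos"];t[:3,3]=-R@o;d["world_to_cam"]=t;return d
yd=np.array([.105,.9945,0])
for n,p,ch,hd in[("w5",(486.13,-116.61,181.57),[(378,308),(378,428),(421,308),(421,428)],(400,341)),("w6",(481.95,-178.07,194.70),[(370,177),(370,292),(416,177),(415,292)],(391,335))]:
  cc=at(p);i=cv2.imread(f"pics/{n}.png");g=cv2.cvtColor(i,cv2.COLOR_BGR2GRAY)
  ys=[onz(cc,*f(*q),95)@yd for q in ch];mid=np.mean(ys);print(n,"cheek y'",np.round(ys,1),mid)
  m=(g>225).astype(np.uint8);N,l,st,ce=cv2.connectedComponentsWithStats(m)
  u,v=f(*hd);j=l[int(v),int(u)];print(g[int(v)-14:int(v)+16,int(u)]);print("face",st[j],ce[j],"img",u,v)
  for z in(139,141,143,147): print(z,onz(cc,u,v,z)@yd-mid, end="; ")
  print()
```

```text
w5 cheek y' [ -59.3 -118.   -59.2 -118. ] -88.63658387411299
[129 173 212 233 241 242 241 240 239 238 238 239 239 239 239 238 238 238
 238 238 238 237 237 237 237 237 234 228 209 179]
face [244 207  24  25 450] [255.15555556 218.82444444] img 255.82 218.06
139 30.5092020384361; 141 31.25546071386114; 143 32.00171938928618; 147 33.494236740136245; 
w6 cheek y' [ -65.7 -117.2  -65.6 -117.1] -91.40579355078484
[229 229 229 230 230 234 238 240 241 242 242 243 243 242 241 239 238 238
 238 237 237 236 236 235 231 210 160 110  89  86]
face [239 184  22  41 563] [249.39076377 206.63587922] img 250.06 214.22
139 -30.795766134907254; 141 -30.076525522126573; 143 -29.357284909345864; 147 -27.91880368378453;
```

Run:
```python
from h import *
k=1.5625
c=imaging.calibration("wrist");T=c["world_to_cam"].copy();R=T[:3,:3];s=sense()
def at(p):
  d=dict(c);t=T.copy();o=-R.T@T[:3,3]+np.array(p)-s["eef_pos"];t[:3,3]=-R@o;d["world_to_cam"]=t;return d
g=cv2.cvtColor(cv2.imread("pics/w6.png"),cv2.COLOR_BGR2GRAY);print(list(g[150:232,250]))
yd=np.array([.105,.9945,0]);xd=np.array([.9945,-.105,0]);z=np.array([0,0,1])
def rows(cc,py,a,pull):
  P=485*xd[0]*xd+0*xd; base=xd*(484.8*xd[0]+144.2*.105)+yd*py+68*z
  b=np.sin(a)*yd+np.cos(a)*z; n=np.cos(a)*yd-np.sin(a)*z
  r=lambda q,o: proj(cc,base+(q+pull)*b+o*n)[1]
  ch=[proj(cc,base+27*z+o*yd)[1] for o in(26,-26)]
  return np.round([r(79,8),r(79,-8),r(48,8)]+ch,1)
for py in(-91.5,-93):
  print("w5",py,rows(at((486.13,-116.61,181.57)),py,.45,0))
  for a,pl in[(-.45,0),(-.40,0),(-.36,0),(-.45,6),(-.36,6),(-.3,6)]: print("w6",py,a,pl,rows(at((481.95,-178.07,194.70)),py,a,pl))
```

```text
[np.uint8(156), np.uint8(174), np.uint8(179), np.uint8(180), np.uint8(180), np.uint8(183), np.uint8(187), np.uint8(190), np.uint8(190), np.uint8(187), np.uint8(183), np.uint8(180), np.uint8(179), np.uint8(179), np.uint8(180), np.uint8(180), np.uint8(179), np.uint8(179), np.uint8(180), np.uint8(180), np.uint8(180), np.uint8(180), np.uint8(180), np.uint8(180), np.uint8(179), np.uint8(179), np.uint8(180), np.uint8(180), np.uint8(180), np.uint8(177), np.uint8(174), np.uint8(178), np.uint8(201), np.uint8(221), np.uint8(228), np.uint8(230), np.uint8(230), np.uint8(230), np.uint8(230), np.uint8(230), np.uint8(230), np.uint8(230), np.uint8(230), np.uint8(230), np.uint8(230), np.uint8(230), np.uint8(230), np.uint8(230), np.uint8(229), np.uint8(230), np.uint8(229), np.uint8(229), np.uint8(229), np.uint8(230), np.uint8(230), np.uint8(234), np.uint8(238), np.uint8(240), np.uint8(241), np.uint8(242), np.uint8(242), np.uint8(243), np.uint8(243), np.uint8(242), np.uint8(241), np.uint8(239), np.uint8(238), np.uint8(238), np.uint8(238), np.uint8(237), np.uint8(237), np.uint8(236), np.uint8(236), np.uint8(235), np.uint8(231), np.uint8(210), np.uint8(160), np.uint8(110), np.uint8(89), np.uint8(86), np.uint8(86), np.uint8(85)]
w5 -91.5 [201.9 231.2 208.8 205.6 273.2]
w6 -91.5 -0.45 0 [210.5 229.2 176.6 112.8 187.2]
w6 -91.5 -0.4 0 [205.  225.2 173.3 112.8 187.2]
w6 -91.5 -0.36 0 [200.3 221.7 170.5 112.8 187.2]
w6 -91.5 -0.45 6 [218.1 236.8 182.6 112.8 187.2]
w6 -91.5 -0.36 6 [207.1 228.6 175.7 112.8 187.2]
w6 -91.5 -0.3 6 [199.  222.4 170.8 112.8 187.2]
w5 -93 [204.5 233.8 211.  207.7 275. ]
w6 -93 -0.45 0 [213.  231.5 178.9 115.1 189.2]
w6 -93 -0.4 0 [207.5 227.5 175.6 115.1 189.2]
w6 -93 -0.36 0 [202.8 224.  172.8 115.1 189.2]
w6 -93 -0.45 6 [220.6 239.2 184.9 115.1 189.2]
w6 -93 -0.36 6 [209.7 231.  178.  115.1 189.2]
w6 -93 -0.3 6 [201.6 224.9 173.2 115.1 189.2]
```

The angle reading is ambiguous within a few hundredths of a radian. I'll push the head gently towards -y with closed fingers to make sure it is fully across and seated.

Request:
apply_moves:
  commands:
    - [1,24,0,0,0]
    - [1,24,0,0,0]
    - [1,0,0,20,0]
    - [1,0,0,25,0]
    - [1,0,0,17,0]
    - [1,0,0,0,0]
    - [1,-4,0,0,0]
    - [1,-4,0,0,0]
    - [1,-3,0,0,0]
    - [1,0,0,0,0]

```text
time_s: 24.58
eef_pos: [484.8, -141.1, 130.9]
ee_rot: [0.0, 0.742, 0.67, 0.0]
force: [0.0, -0.4, -0.3]
grip_width: 0.0
grip_force: 0.0
```

Request:
apply_moves:
  commands:
    - [1,-2,0,0,0]
    - [1,-2,0,0,0]
    - [1,-2,0,0,0]
    - [1,0,0,0,0]

```text
time_s: 25.08
eef_pos: [484.2, -146.9, 130.7]
ee_rot: [-0.0, 0.742, 0.671, 0.0]
force: [-0.6, 1.0, 0.3]
grip_width: -0.001
grip_force: 0.0
```

Request:
apply_moves:
  commands:
    - [1,-1.5,0,0,0]
    - [1,-1.5,0,0,0]
    - [1,0,0,0,0]

```text
time_s: 25.45
eef_pos: [483.8, -149.8, 130.6]
ee_rot: [-0.0, 0.742, 0.671, 0.0]
force: [0.4, 0.5, -0.1]
grip_width: -0.001
grip_force: 0.2
```

Request:
apply_moves:
  commands:
    - [1,-1.5,0,0,0]
    - [1,-1.5,0,0,0]
    - [1,0,0,0,0]

```text
time_s: 25.82
eef_pos: [483.5, -151.0, 130.5]
ee_rot: [-0.002, 0.742, 0.671, 0.001]
force: [1.7, 12.2, 0.1]
grip_width: -0.002
grip_force: 5.8
```

Request:
apply_moves:
  commands:
    - [1,6,0,0,0]
    - [1,4,0,0,0]
    - [1,0,0,-32,0]
    - [1,0,0,-32,0]
    - [0,-18,0,0,0]
    - [0,-18,0,0,0]
    - [0,0,0,0,0]
    - [0,0,0,0,0]

```text
time_s: 26.82
eef_pos: [480.7, -178.6, 194.0]
ee_rot: [-0.001, 0.742, 0.67, -0.0]
force: [-0.1, -0.2, 0.4]
grip_width: 0.499
grip_force: 0.0
```

Run:
```python
from h import *
s=sense();i=imaging.capture("wrist");print(s["eef_pos"],s["time_s"])
cv2.imwrite("pics/w7.png",i)
for n in("w6","w7"):
  g=cv2.cvtColor(cv2.imread(f"pics/{n}.png"),cv2.COLOR_BGR2GRAY)
  print(n,g[104:232,250].tolist());print(g[104:232,237].tolist())
a=cv2.imread("pics/w6.png")[90:240,200:300];b=i[90:240,200:300]
cv2.imwrite("pics/cmp.png",cv2.resize(np.hstack([a,b]),None,fx=3.9,fy=3.9,interpolation=cv2.INTER_CUBIC))
```

```text
[ 480.68541384 -178.56783325  193.96070138] 26.825
w6 [85, 85, 85, 86, 85, 86, 86, 86, 87, 86, 86, 86, 86, 85, 86, 87, 87, 86, 86, 86, 86, 86, 86, 87, 87, 88, 87, 87, 87, 87, 87, 87, 88, 88, 90, 107, 142, 173, 188, 192, 193, 184, 161, 129, 114, 128, 156, 174, 179, 180, 180, 183, 187, 190, 190, 187, 183, 180, 179, 179, 180, 180, 179, 179, 180, 180, 180, 180, 180, 180, 179, 179, 180, 180, 180, 177, 174, 178, 201, 221, 228, 230, 230, 230, 230, 230, 230, 230, 230, 230, 230, 230, 230, 230, 229, 230, 229, 229, 229, 230, 230, 234, 238, 240, 241, 242, 242, 243, 243, 242, 241, 239, 238, 238, 238, 237, 237, 236, 236, 235, 231, 210, 160, 110, 89, 86, 86, 85]
[87, 86, 86, 86, 85, 86, 86, 91, 111, 145, 173, 184, 188, 188, 188, 188, 187, 187, 187, 188, 188, 187, 188, 188, 188, 188, 188, 188, 188, 189, 188, 189, 188, 188, 188, 188, 188, 189, 189, 189, 188, 188, 189, 189, 188, 189, 189, 189, 190, 189, 188, 190, 190, 189, 189, 189, 188, 189, 189, 188, 190, 189, 189, 190, 189, 189, 189, 190, 190, 190, 191, 191, 190, 191, 191, 189, 190, 190, 189, 190, 189, 188, 177, 146, 111, 96, 95, 97, 99, 101, 102, 
[... 668 characters left out ...]
42, 243, 243, 243, 242, 241, 241, 239, 238, 237, 237, 237, 236, 236, 236, 235, 231, 214, 167, 114, 89, 85, 84]
[84, 83, 84, 84, 83, 84, 84, 87, 102, 132, 162, 174, 176, 176, 177, 176, 176, 174, 175, 174, 174, 175, 175, 175, 174, 174, 174, 174, 174, 175, 175, 175, 174, 174, 175, 174, 174, 174, 174, 173, 172, 172, 171, 172, 171, 171, 171, 171, 171, 172, 171, 171, 171, 172, 171, 171, 170, 171, 171, 171, 171, 171, 171, 171, 171, 172, 171, 172, 171, 171, 172, 172, 171, 172, 171, 171, 171, 172, 171, 172, 171, 172, 162, 134, 103, 90, 87, 88, 88, 87, 88, 88, 87, 88, 87, 87, 87, 87, 88, 88, 87, 88, 88, 88, 87, 88, 87, 88, 89, 87, 87, 88, 88, 88, 87, 87, 87, 87, 86, 87, 86, 86, 85, 85, 85, 85, 85, 85]
```

View pics/cmp.png

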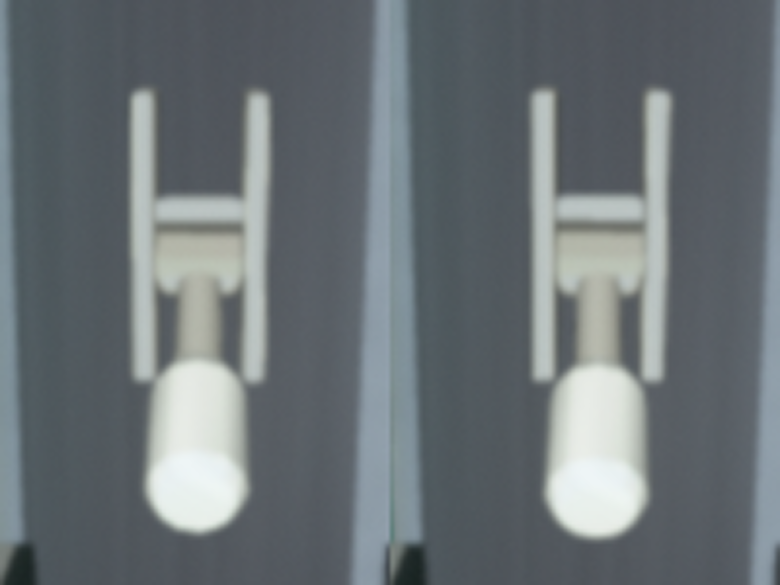

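The two crops match to about 1 px, so the bat was already essentially at its far stop. As a last check I'll touch its end with closed fingers. A dropped bat gives contact near TCP z 162–165, an unlocked one near 169 or more.

Request:
apply_moves:
  commands:
    - [1,0,0,0,0]
    - [1,0,0,0,0]
    - [1,0,0,0,0]
    - [1,1,0,12,0]
    - [1,0,0,10,0]
    - [1,0,0,3,0]
    - [1,0,0,2,0]
    - [1,0,0,0,0]

```text
time_s: 27.88
eef_pos: [481.1, -177.7, 167.7]
ee_rot: [0.0, 0.742, 0.671, 0.0]
force: [-0.4, 0.3, -0.1]
grip_width: -0.002
grip_force: 0.0
```

Request:
apply_moves:
  commands:
    - [1,0,0,1.5,0]
    - [1,0,0,1.5,0]
    - [1,0,0,1,0]
    - [1,0,0,0,0]

```text
time_s: 28.38
eef_pos: [481.0, -177.6, 163.6]
ee_rot: [-0.0, 0.742, 0.671, -0.0]
force: [0.4, -0.4, 0.3]
grip_width: 0.0
grip_force: 0.0
```

No contact at 163.6, so the bat has dropped fully into its lock. I'll retreat and hand in.

Request:
apply_moves:
  commands:
    - [1,0,0,-30,0]
    - [1,0,0,-50,0]
    - [1,0,0,-40,0]
    - [1,0,0,0,0]

```text
time_s: 28.88
eef_pos: [481.8, -178.1, 286.5]
ee_rot: [0.003, 0.742, 0.671, 0.001]
force: [0.3, 0.1, -0.1]
grip_width: 0.002
grip_force: 0.0
```

```bash
python3 -c "
from h import *
print(sense()['eef_pos'],sense()['time_s']);print(ctrl.finish_job())"
```

```text
[ 481.80057038 -178.08671828  286.51076418] 28.875
the job is handed in; nothing more can be done
None
```

I handed the job in at 28.9 s: both caps are fully home on their matching tubes, and the toggle bat is flipped to the running (-y) side and back in its lock; the bystanders were not touched.

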